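Spot-check the hotplate with a surface probe

TASK

Lift the kettle off the hotplate by its overhead handle and set it down upright in the middle of the wooden trivet; only let go once it stands, then draw the surface probe out of its leaning holder. Hold the probe by its handle, upright, with its tip on the bright spot in the middle of the hotplate, pressing lightly so that the sprung tip is pushed about halfway in, and finish like that, still holding the probe there. Leave the tubs and the carton where they are.

Things in the scene. Friction and masses are not known exactly. Their poses are not given: they have to be found in the camera images.
- hotplate: Fixed single electric hotplate: square aluminium case 230 x 230 mm with a dark round plate 180 mm across on top; the plate's flat top is 78 mm above the table. Origin at the centre of the underside, z up. Its control knob is on the -x side. The kettle stands on it at the start.
- spot (a point): Centre of the bright steel spot, a disc 28 mm across let in flush in the middle of the hotplate's dark plate, at the height of the plate's top (78 mm). Hidden under the kettle at first.
- kettle: Loose steel kettle, about 0.4 to 0.8 kg, body 152 mm across at its widest, flat base 140 mm across, lid knob top at 110 mm. Origin at the centre of its base, z up, spout towards its +x (spout end 112 mm from the axis, 100 mm high). A fixed overhead handle runs along its x axis above the lid.
- kettle_grip (a point): Middle of the kettle's black overhead handle grip, 160 mm above the kettle's base. The grip is a bar 96 mm long (along kettle x), 18 mm wide (along kettle y), 22 mm high; 39 mm free between its underside and the lid knob. Carried by two steel legs at its ends.
- trivet: Fixed round wooden trivet lying on the table beside the hotplate, 190 mm across, 12 mm thick, with three dark rings on it. Origin at the centre of its underside. It may be left or right of the hotplate.
- holder: Fixed grey probe holder on the other side of the hotplate: base 110 x 85 x 10 mm with a square tube (24 mm outside, 13.5 mm inside, 85 mm long) that leans 0.35 rad (20 degrees) from vertical towards the holder's own -x. Origin at the centre of the base's underside, z up.
- holder_mouth (a point): Centre of the mouth of the holder's tube, 94 mm above the table.
- probe: Loose surface probe, 0.15 kg, in the leaning tube. Origin where handle meets stem, resting on the tube mouth at the start; z runs from tip to handle end (up = upright). Black handle 26 (x) by 22 (y) by 95 mm, z = 0 to 95 mm. Steel stem 11 mm thick to z = -45 mm, then the sprung tip, 10 mm thick, ending at z = -67 mm. Draw it out along its z by over 70 mm.
- tip_point (a point): Centre of the flat end of the probe's sprung tip, on the probe's axis, 67 mm below its origin when not pressed; it moves with the tip.
- probe_tip (a joint): How far the sprung tip is pushed into the stem: 0 = out, 0.012 m = fully in (hard stop). The spring pushes back with 0.8 N at first touch and 0.4 N more for each mm; halfway (6 mm) is about 3.2 N.
- tub_a: Bystander: white round food tub with a yellow lid, 114 mm across, 59 mm high, loose. Origin at the centre of its underside.
- tub_b: Bystander: white round food tub with a whitish clear lid, 114 mm across, 59 mm high, loose. Origin at the centre of its underside.
- carton: Bystander: cardboard tray of eight small white cups with foil lids, 95 x 190 mm, 53 mm high, loose, beyond the hotplate. Origin at the centre of its underside.
Things that resemble listed ones, but are neither listed nor needed, are in the scene too. Of the things that look like the trivet, take the one that is farthest to the robot's right at the start.

How it is judged:
On the way, in this order (a step that is already met when the one before it is completed fails the run):
1. the kettle stands upright on the trivet, let go (horizontal distance between kettle and trivet below 0.03 m and z of kettle in the frame of trivet between 0.008 and 0.017 m and angle between kettle's own z axis and vertical below 0.08 rad and contact force between the fingers and kettle below 0.2 N and linear speed of kettle below 0.03 m/s), for 0.3 s.
2. the probe is drawn out of its holder by the fingers (distance between probe and holder_mouth above 0.07 m and contact force between the fingers and probe above 1 N and contact force between probe and holder below 0.1 N), for 0.1 s.
At the end, for the whole second after the job is handed in: Kettle let go, upright within 0.08 rad on the trivet, within 30 mm of its centre. Fingers hold the probe upright within 0.15 rad, tip centre within 11 mm of the spot centre, tip pushed in 2 to 10.5 mm (1 to 8 N). Robot not touching the hotplate, probe not touching its holder (all of step 1 and horizontal distance between tip_point and spot below 0.011 m and angle between probe's own z axis and vertical below 0.15 rad and value of joint probe_tip between 0.002 and 0.0105 m and contact force between probe and hotplate between 1 and 8 N and contact force between the fingers and probe above 2 N and contact force between probe and holder below 0.1 N and contact force between each of the arm, the fingers and hotplate below 0.5 N); the arm keeps its last pose, push and grip.
It fails at once if a tub or the carton is shifted by more than 30 mm (distance of any of tub_a, tub_b, carton from where it was at the start of the episode above 0.03 m).
It fails at once if the kettle is tipped by more than 0.5 rad (angle between kettle's own z axis and vertical above 0.5 rad).
It fails at once if the probe is pressed on the hotplate with more than 15 N (contact force between probe and hotplate above 15 N).
It fails at once if the kettle is let go more than 10 mm above the trivet (dropped) (contact force between the fingers and kettle below 0.05 N and horizontal distance between kettle and trivet below 0.12 m and z of kettle in the frame of trivet above 0.022 m).
It also fails if it takes over 64 s, if anything falls off the work surface, if the arm or the gripper's body presses on something with over 40 N, if the wrist force passes 120 N, or if a joint passes its speed limit or range.

ROBOT

A 6-joint arm with a two-finger parallel gripper is mounted at the origin on the work surface. World frame = base frame: x ahead of the robot, y to its left, z up, the work surface at z = 0. Lengths are in m, angles in rad, forces in N, time in s.
With the tool pointing down it reaches from about 0.375 to 0.925 m from the base axis. Payload 5.7 kg.
Tool frame: the origin (TCP) lies midway between the tips of the shut fingers; the grasp point (between the pads) lies 19 mm behind it; z points along the fingers, y is the line along which they close (so a half turn about z gives the same grasp; the last joint's range is limited). The gripper opens to 88 mm and grips with 3 to 60 N. Pads are 20 mm wide; open, the fingers measure 115 mm over their backs; the gripper's body (75 mm by 178 mm) begins 61 mm behind the grasp point.
Start: joints at [1.18, 0.359, 1.51, -0, 1.272, -0.115], TCP at [0.163, 0.577, 0.223] pointing down, gripper open.
Joint ranges: [-2.97, 2.97], [-1.01, 2.36], [0.21, 2.38], [-0.96, 4.11], [0.2, 2.71], [-2.98, 2.98]. Speed limits (rad/s): [2.39, 2.39, 3.14, 3.14, 3.14, 3.14].

INTERFACE

Orientations are given as a unit quaternion [x, y, z, w].
In Python, from bench import move_ptp, servo_line, goto_joints, move_gripper, sleep, inverse_kinematics, capture, PlanningError, close_job, spot_in, silhouettes, current_clock, current_joint_pos, current_qvel, current_joint_torque, current_position, current_orientation, current_force, current_torque, current_finger_gap, current_grip_force gives the robot as it stands. Calls block until the motion is done:
- move_ptp(position, orientation): joint-space move of the TCP to a pose.
- servo_line(position, orientation=None, rate=0.15, contact_N=None): straight line of the TCP; orientation=None keeps the orientation; rate is the mean speed in m/s. With contact_N (N) it stops when the force on the tool has changed by that much, and returns True; else False.
- goto_joints(angles): joint-space move.
- move_gripper(opening): finger opening in m; the grip force is fixed at half the most; returns when the fingers have stopped.
- sleep(seconds).
- inverse_kinematics(position, orientation): joint angles nearest the present ones, or None.
- capture(name): name is "side" or "top"; returns a dict with "image" (480x640x3 uint8, blue, green, red), "range_z" (480x640 float32, m along the optical axis (not along the pixel's ray), 0 where there is no reading), "intrinsics" (3x3 intrinsics, pixels), "k1" (the pictures are not rectified: a ray, as slopes to the right and down, at radius r is drawn at 1 + k1 r^2 times it, then the intrinsics apply), "R" (3x3) and "t" (3): a world point X has camera coordinates R X + t. Camera axes: x right, y down, z forward; pixel columns grow to the right and rows downward; lengths in m; the calibration is good to about 2 mm. A picture is of the moment at which its call begins.
A pose or a line that the arm cannot do raises PlanningError and nothing moves.
- close_job(): hands the job in; it is judged then, once.
Trained networks look in the newest picture that a camera, given by its name, has taken for a name from the list of things; names that differ only in an ending like _2 or _b are one class to them, and where a whole thing is asked for, a point or a joint stands for the part that bears it (a point fixed in the world has none). Each returns a list of dicts, best first, with "conf" (0 to 1); they miss things now and then, are a little off and sometimes report something else, mostly with a low value. They report only what shows in the picture. A call takes as long as a camera call. They do not tell look-alikes from the thing itself.
- spot_in(camera, query): "xy" ([column, row] in pixels, amid what is visible of it).
- silhouettes(camera, query): "region" (480x640 bool, what is visible of it) and "xy" ([column, row] in pixels, amid what is visible of it).
Readings, each from a call of its own:
- current_clock(): time.
- current_joint_pos(): joint angles.
- current_qvel(): joint speeds.
- current_joint_torque(): joint torques, N m.
- current_position(): TCP position.
- current_orientation(): TCP orientation.
- current_force(): force on the tool from outside, world axes, zero at the start.
- current_torque(): the same for the moment, N m.
- current_finger_gap(): finger opening in m.
- current_grip_force(): force on a finger pad.
Only numpy, scipy, OpenCV 4.12 (cv2) and the standard library are available. Lean on these libraries where they do the work, as an engineer would, in place of code of your own. Each camera call takes 0.05 s, during which the arm holds its last target. There are 200 camera calls.

## Working session

There is one attempt and no reset: what is moved stays moved. The work goes in short steps, each a Python script; the robot and the scene stay as the last script left them, time stands still between calls to the robot, and variables do not carry over. Pictures are saved under pics/ and viewed, at most 10 in all, crops included, and the job is handed in when it is done.

```bash
mkdir -p pics; ls; cat > h.py <<'E'
import numpy as np, cv2
from bench import *
def world(c,uv,z=None):
    """pixel(s)-> world; by depth, or on plane z"""
    K=c["intrinsics"];uv=np.atleast_2d(np.array(uv,float))
    d=np.c_[(uv[:,0]-K[0,2])/K[0,0],(uv[:,1]-K[1,2])/K[1,1]]
    s=d.copy()
    for _ in range(10): s=d/(1+c["k1"]*(s**2).sum(1,keepdims=True))
    r=np.c_[s,np.ones(len(s))]
    R,t=np.array(c["R"]),np.array(c["t"]); C=-R.T@t; rw=r@R
    if z is None:
        ij=uv.round().astype(int); dz=c["range_z"][ij[:,1],ij[:,0]]
        return C+rw*dz[:,None]
    return C+rw*((z-C[2])/rw[:,2])[:,None]
def regpts(c,m):
    v,u=np.nonzero(m&(c["range_z"]>0)); return world(c,np.c_[u,v])
E
python3 - <<'E'
from h import *
np.set_printoptions(precision=3,suppress=True)
for n in("side","top"):
    c=capture(n); cv2.imwrite(f"pics/{n}0.png",c["image"]); print(n,-np.array(c["R"]).T@c["t"])
    for q in("hotplate","kettle","kettle_grip","trivet","holder","holder_mouth","probe","tub_a","carton"):
        for s in silhouettes(n,q)[:4]:
            P=regpts(c,s["region"]); 
            print(q,round(s["conf"],2),np.round(s["xy"]),len(P),*(np.median(P,0),P.min(0),P.max(0)) if len(P) else "")
E
```

```text
pics
side [ 0.463 -1.085  1.006]
hotplate 0.96 [314. 308.] 3848 [ 0.511 -0.088  0.064] [ 0.382 -0.133 -0.005] [0.649 0.176 0.143]
hotplate 0.72 [307. 350.] 517 [ 0.489 -0.306  0.145] [ 0.462 -0.312 -0.004] [ 0.526 -0.114  0.192]
kettle 0.6 [316. 269.] 3145 [ 0.521 -0.035  0.157] [ 0.444 -0.081 -0.006] [0.656 0.355 0.252]
kettle_grip 0.78 [316. 270.] 2893 [ 0.521 -0.038  0.16 ] [ 0.447 -0.081 -0.004] [0.637 0.35  0.252]
trivet 0.87 [309. 196.] 1061 [0.527 0.603 0.012] [ 0.436  0.516 -0.004] [0.622 0.721 0.021]
trivet 0.8 [252. 200.] 1130 [0.304 0.579 0.012] [ 0.211  0.492 -0.004] [0.398 0.707 0.022]
trivet 0.78 [285. 243.] 1046 [0.431 0.305 0.012] [0.362 0.017 0.002] [0.531 0.411 0.209]
holder 0.58 [320. 387.] 1514 [ 0.522 -0.306  0.01 ] [ 0.464 -0.341 -0.004] [ 0.579 -0.222  0.102]
holder_mouth 0.76 [319. 386.] 1546 [ 0.521 -0.306  0.01 ] [ 0.466 -0.341 -0.004] [ 0.58  -0.237  0.098]
probe 0.96 [307. 347.] 487 [ 0.489 -0.306  0.147] [ 0.462 -0.312 -0.003] [ 0.521 -0.106  0.192]
tub_a 0.91 [400. 375.] 1896 [ 0.712 -0.306  0.057] [ 0.659 -0.349 -0.004] [ 0.786 -0.179  0.065]
tub_a 0.64
[... 1103 characters left out ...]
.223 -0.003] [0.544 0.41  0.021]
trivet 0.59 [148. 328.] 3923 [0.305 0.589 0.012] [ 0.21   0.495 -0.005] [0.4   0.686 0.02 ]
holder 0.55 [472. 257.] 988 [ 0.522 -0.285  0.011] [ 0.468 -0.336  0.003] [ 0.575 -0.25   0.1  ]
holder_mouth 0.74 [474. 251.] 994 [ 0.525 -0.285  0.011] [ 0.468 -0.341 -0.004] [ 0.579 -0.25   0.094]
probe 0.85 [494. 262.] 330 [ 0.487 -0.289  0.156] [ 0.461 -0.387 -0.001] [ 0.528 -0.283  0.193]
probe 0.21 [475. 253.] 1087 [ 0.522 -0.285  0.011] [ 0.468 -0.341 -0.006] [ 0.583 -0.25   0.107]
tub_a 0.81 [271. 179.] 1352 [0.732 0.272 0.059] [ 0.677  0.216 -0.006] [0.813 0.335 0.066]
carton 0.85 [351. 163.] 2358 [0.786 0.045 0.05 ] [ 0.739 -0.051 -0.004] [0.864 0.143 0.061]
```

View pics/top0.png

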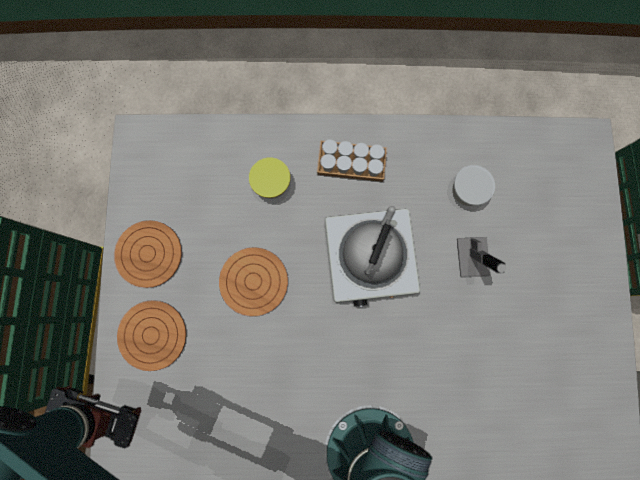

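View pics/side0.png

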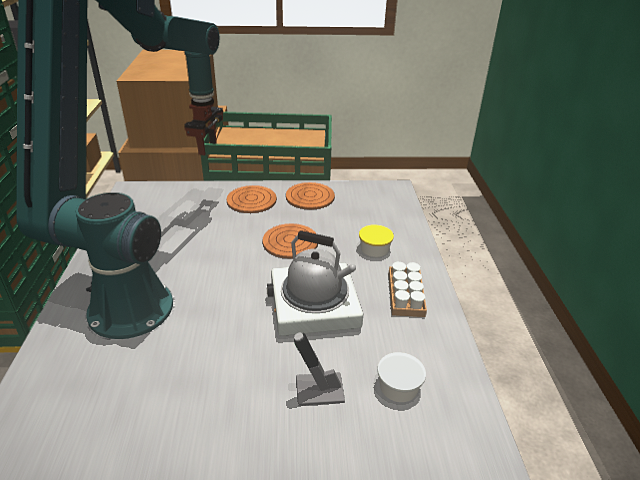

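The top view shows three trivet look-alikes at pixels (148,254), (148,335) and (253,282). The one farthest right is (253,282), world about (0.451, 0.316). The kettle is at (375,252) with its spout up at (390,212), and the probe handle runs from (480,252) to (502,266). Next I'll check the choice in a crop and refine the poses.

```bash
python3 - <<'E'
from h import *
np.set_printoptions(precision=4,suppress=True)
G=[]
for n in("top","side"):
    c=capture(n); 
    if n=="top": cv2.imwrite("pics/crop1.png",cv2.resize(c["image"][190:330,205:525],None,fx=2.5,fy=2.5))
    v,u=np.mgrid[0:480,0:640]; P=world(c,np.c_[u.ravel(),v.ravel()]); P=P[c["range_z"].ravel()>0]
    def box(lo,hi): return P[((P>lo)&(P<hi)).all(1)]
    g=box([.35,-.15,.236],[.7,.15,.26]); print(n,"grip",len(g),cv2.minAreaRect(g[:,:2].astype(np.float32)),np.percentile(g[:,2],[5,50,95]))
    k=box([.35,-.2,.05],[.7,.2,.073]); print("case",len(k),cv2.minAreaRect(k[:,:2].astype(np.float32)),np.median(k[:,2]))
    t=box([.3,.2,.006],[.6,.43,.03]); print("trivet",len(t),cv2.minEnclosingCircle(t[:,:2].astype(np.float32)),np.median(t,0))
    pr=box([.38,-.4,.105],[.6,-.2,.25]); m=pr.mean(0); w=np.linalg.svd(pr-m)[2][0]; w*=np.sign(w[2]); print("probe",len(pr),m,w,np.arccos(w[2]),pr.min(0),pr.max(0))
    hb=box([.4,-.4,.006],[.62,-.2,.016]); print("base",cv2.minAreaRect(hb[:,:2].astype(np.float32)))
E
```

```text
top grip 356 ((0.5203965902328491, -0.0014614295214414597), (0.018030298873782158, 0.10436796396970749), 67.46241760253906) [0.2425 0.2487 0.2519]
case 3634 ((0.5131547451019287, -0.005670458078384399), (0.2478858232498169, 0.22813841700553894), 6.366321563720703) 0.06497123723637999
trivet 3759 ((0.4557402729988098, 0.2915741801261902), 0.1686437875032425) [0.4506 0.316  0.0118]
probe 287 [ 0.4858 -0.2915  0.1592] [-0.392  -0.1037  0.9141] 0.4175485937586562 [ 0.4615 -0.3088  0.1053] [ 0.5138 -0.2833  0.191 ]
base ((0.5082207322120667, -0.29640957713127136), (0.20698100328445435, 0.1883864402770996), 3.05930757522583)
side grip 265 ((0.5192499160766602, -0.002822302281856537), (0.022598564624786377, 0.09842900186777115), 67.06062316894531) [0.237  0.2466 0.25  ]
case 2265 ((0.5133647322654724, -0.006698742508888245), (0.24559247493743896, 0.23658525943756104), 6.4008660316467285) 0.06416400303405023
trivet 1157 ((0.4577158987522125, 0.345659464597702), 0.13814204931259155) [0.435  0.3083 0.0119]
probe 439 [ 0.4867 -0.3042  0.1527] [-0.377   0.0402  0.9253] 0.3889068973755743 [ 0.4624 -0.3122  0.1054] [ 0.5164 -0.2855  0.1915]
base ((0.5223900675773621, -0.29633310437202454), (0.10965501517057419, 0.08698467165231705), 2.9200191497802734)
```

View pics/crop1.png

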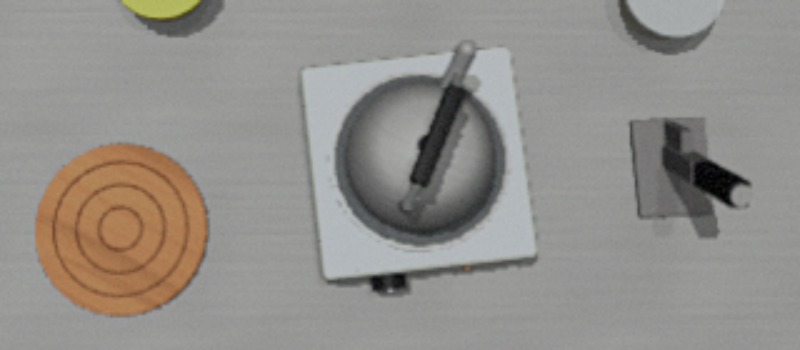

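The crop confirms it: the trivet has three rings and sits at crop (121,229), and the kettle's handle runs from (415,190) to (462,88), with yaw about -22.5°. Next I'll grasp the kettle.

```bash
cat >> h.py <<'E'
from scipy.spatial.transform import Rotation as Rot
def quat(z,y):
    z=np.array(z,float);z/=np.linalg.norm(z);y=np.array(y,float);y-=z*(y@z);y/=np.linalg.norm(y)
    return Rot.from_matrix(np.c_[np.cross(y,z),y,z]).as_quat()
def down(deg): a=np.radians(deg); return quat([0,0,-1],[np.cos(a),np.sin(a),0])
E
python3 - <<'E'
from h import *
np.set_printoptions(precision=3,suppress=True)
for d in(67.5,-112.5):
    for p in([.52,-.002,.35],[.52,-.002,.219],[.4515,.3163,.153]): print(d,p,inverse_kinematics(p,down(d)))
p=np.array(current_position()); servo_line(list(p+[0,0,.13]),rate=.3)
best=min((67.5,-112.5),key=lambda d:abs(inverse_kinematics([.52,-.002,.35],down(d))[5]))
q=down(best); print(best)
move_ptp([.52,-.002,.34],q); print(current_joint_pos())
print(servo_line([.52,-.002,.219],q,rate=.12,contact_N=8))
print(current_position(),move_gripper(0.0),current_finger_gap(),current_grip_force(),current_clock())
E
```

```text
67.5 [0.52, -0.002, 0.35] [-0.137  0.148  1.487 -0.     1.507 -1.315]
67.5 [0.52, -0.002, 0.219] [-0.137  0.248  1.686 -0.     1.208 -1.315]
67.5 [0.4515, 0.3163, 0.153] [ 0.486  0.364  1.698 -0.     1.08  -0.692]
-112.5 [0.52, -0.002, 0.35] [-0.137  0.148  1.487 -0.     1.507  1.827]
-112.5 [0.52, -0.002, 0.219] [-0.137  0.248  1.686 -0.     1.208  1.827]
-112.5 [0.4515, 0.3163, 0.153] [ 0.486  0.364  1.698 -0.     1.08   2.449]
67.5
[-0.136  0.153  1.504  0.     1.485 -1.315]
False
[ 0.521 -0.002  0.22 ] False 0.017943125332228006 29.999552965164185 6.3333
```

```bash
python3 - <<'E'
from h import *
np.set_printoptions(precision=3,suppress=True)
q=down(67.5); T=[.4515,.3163]
f0=np.array(current_force())
servo_line([.52,-.002,.30],q,rate=.1); sleep(.3); print(np.array(current_force())-f0,current_finger_gap())
servo_line([*T,.30],q,rate=.2); 
c=capture("side"); cv2.imwrite("pics/carry.png",c["image"][130:370,130:480])
servo_line([*T,.165],q,rate=.1); sleep(.2)
print(servo_line([*T,.150],q,rate=.03,contact_N=2.5),current_position(),np.array(current_force())-f0,current_clock())
E
```

```text
[ 0.285 -0.171 -3.884] 0.017643330758760026
True [0.452 0.317 0.153] [-1.163  1.147  3.896] 11.55
```

View pics/carry.png

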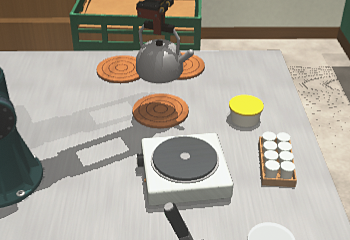

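While carried, the kettle was upright at crop (163,60). The bright spot is now exposed at crop (185,156). The kettle touched down at the expected height, so I'll release it and check.

```bash
python3 - <<'E'
from h import *
np.set_printoptions(precision=4,suppress=True)
q=down(67.5); T=[.4515,.3163]
move_gripper(.06); sleep(.3); servo_line([*T,.30],q,rate=.15)
p=current_position(); move_ptp([.42,-.15,.36],down(67.5))
for n in("top","side"):
    c=capture(n); cv2.imwrite(f"pics/{n}2.png",c["image"])
    if n=="side": cv2.imwrite(f"pics/crop2.png",cv2.resize(c["image"][180:420,200:440],None,fx=2,fy=2))
    v,u=np.mgrid[0:480,0:640]; uv=np.c_[u.ravel(),v.ravel()]; P=world(c,uv); ok=c["range_z"].ravel()>0
    def box(lo,hi): return P[ok&((P>lo)&(P<hi)).all(1)]
    # spot: bright pixels on plane z=.078 within 45 mm of the nominal centre
    W=world(c,uv,.078); near=np.hypot(*(W[:,:2]-[.513,-.006]).T)<.045
    g=c["image"].mean(2).ravel(); th=(g[near].max()+np.median(g[near]))/2
    s=W[near&(g>th)]; print(n,"spot",len(s),s.mean(0),np.ptp(s,0))
    g=box([.35,.2,.17],[.6,.42,.19]); print("grip",len(g),cv2.minAreaRect(g[:,:2].astype(np.float32)) if len(g) else 0,np.percentile(g[:,2],95))
    t=box([.35,.2,.008],[.56,.43,.02]); print("triv",t.min(0),t.max(0))
    # probe in lean frame
    a=np.array([-.3425,-.0174,.9394]); ey=np.array([-.0507,.9987,0]); ex=np.cross(ey,a); M=np.array([.51,-.296,.094])
    pr=box([.38,-.4,.115],[.6,-.2,.25])-M; L=pr@np.c_[ex,ey,a]; k=(L[:,2]>.015)&(L[:,2]<.085)&(abs(L[:,:2]).max(1)<.03)
    print("probe n",k.sum(),"pctl x",np.percentile(L[k,0],[3,50,97]),"y",np.percentile(L[k,1],[3,50,97]),"zmax",np.percentile(L[:,2],98),
      "slope x",np.polyfit(L[k,2],L[k,0],1)[0],"slope y",np.polyfit(L[k,2],L[k,1],1)[0])
print(current_clock())
E
```

```text
top spot 93 [ 0.5224 -0.0052  0.078 ] [0.0264 0.0263 0.    ]
grip 342 ((0.45119839906692505, 0.3155304491519928), (0.01903936266899109, 0.10338454693555832), 67.45115661621094) 0.18559826594057413
triv [0.3581 0.2229 0.008 ] [0.5477 0.4105 0.0185]
probe n 17 pctl x [0.0015 0.0087 0.01  ] y [-0.003   0.0105  0.0131] zmax 0.03761733406635735 slope x 0.1045169323991216 slope y 0.30105023044602924
side spot 47 [ 0.521 -0.004  0.078] [0.0253 0.0215 0.    ]
grip 90 ((0.4692879617214203, 0.30439773201942444), (0.021398676559329033, 0.06048381328582764), 71.70429229736328) 0.18409241886102667
triv [0.3612 0.2187 0.008 ] [0.5464 0.3674 0.0199]
probe n 262 pctl x [-0.0161 -0.0006  0.0085] y [-0.0125 -0.0095  0.0061] zmax 0.10152586279051787 slope x -0.051305134636387056 slope y -0.016820704101401227
15.6167
```

View pics/crop2.png

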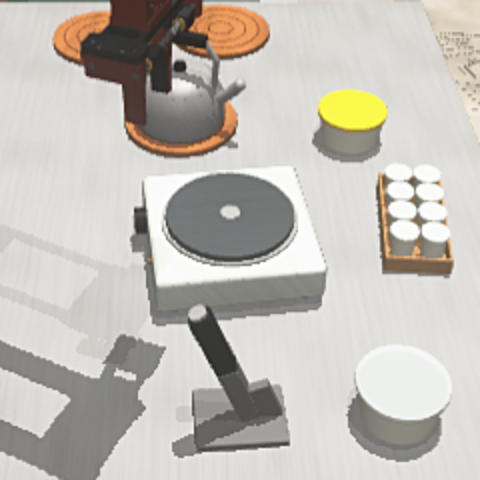

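The kettle stands on the trivet at (0.451, 0.316). The spot is at crop (230,212), world (0.522, -0.005), and the probe handle runs from crop (200,313) to (240,395). Next is the probe.

```bash
cat >> h.py <<'E'
A=np.array([-.3425,-.0174,.9394]); EY=np.array([-.0507,.9987,0]); MO=np.array([.5063,-.296,.094])
E
python3 - <<'E'
from h import *
np.set_printoptions(precision=3,suppress=True)
pos=lambda s: list(MO+A*s)
for s in(1,-1):
    q=quat(-A,s*EY); print(s,inverse_kinematics(pos(.17),q),inverse_kinematics(pos(.046),q),inverse_kinematics([.522,-.005,.185],down(np.degrees(np.arctan2(s*EY[1],s*EY[0])))))
s=min((1,-1),key=lambda s:abs(inverse_kinematics(pos(.17),quat(-A,s*EY))[5])); q=quat(-A,s*EY); print("use",s)
move_gripper(.07)
move_ptp(pos(.17),q); print(servo_line(pos(.046),q,rate=.1,contact_N=5),current_position(),pos(.046))
c=capture("side"); cv2.imwrite("pics/pre.png",cv2.resize(c["image"][270:430,230:400],None,fx=3,fy=3))
E
```

```text
1 [-0.923  0.117  1.824  0.338  1.025 -2.696] [-0.847  0.314  1.908  0.41   0.738 -2.749] [-0.142  0.287  1.724 -0.     1.131 -1.763]
-1 [-0.923  0.117  1.824  0.338  1.025  0.445] [-0.847  0.314  1.908  0.41   0.738  0.392] [-0.142  0.287  1.724 -0.     1.131  1.378]
use -1
False [ 0.491 -0.297  0.138] [np.float64(0.49054499999999995), np.float64(-0.29680039999999996), np.float64(0.1372124)]
```

View pics/pre.png

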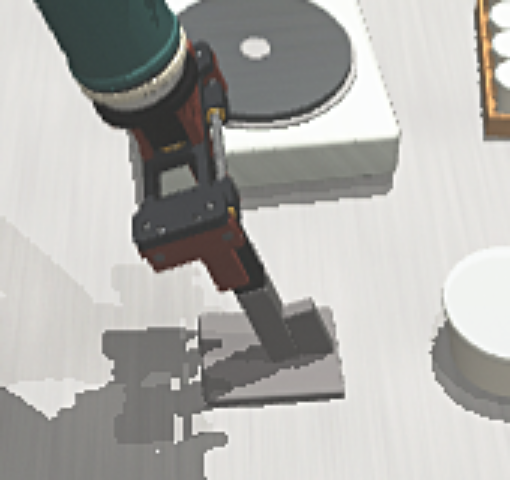

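The fingers straddle the handle, which shows just below them at crop (255,270), and the tool is aligned with the lean. I'll close and draw the probe out.

```bash
python3 - <<'E'
from h import *
np.set_printoptions(precision=4,suppress=True)
q=quat(-A,-EY); f0=np.array(current_force())
move_gripper(0.0); print(current_finger_gap(),current_grip_force(),np.array(current_force())-f0)
servo_line(list(MO+A*(.046+.105)),q,rate=.08); sleep(.2)
print(current_position(),np.array(current_force())-f0,current_finger_gap())
d=down(np.degrees(np.arctan2(-EY[1],-EY[0])))
p=MO+A*.151; servo_line([p[0],p[1],.30],rate=.15); move_ptp([.5217,-.0046,.28],d); sleep(.3)
print(current_position(),current_finger_gap(),current_grip_force())
for n in("top","side"):
    c=capture(n)
    s=silhouettes(n,"probe")
    for r in s[:2]:
        P=regpts(c,r["region"]); print(n,r["conf"],r["xy"],P.min(0),P.max(0),np.median(P,0))
    print([(r["conf"],r["xy"]) for r in spot_in(n,"tip_point")[:2]])
    if n=="side": cv2.imwrite("pics/up.png",cv2.resize(c["image"][170:350,220:420],None,fx=3,fy=3)); np.savez("side.npz",**{k:np.array(v) for k,v in c.items()})
print(current_clock())
E
```

```text
0.021808047634416666 29.999070167541504 [-0.6053 -0.2309  0.633 ]
[ 0.4545 -0.2985  0.2354] [-0.6173 -0.5528 -2.211 ] 0.021877280071144024
[ 0.5216 -0.0056  0.2801] 0.021753265702510953 29.998921751976013
top 0.4 [356.9, 268.8] [ 0.3853 -0.1379 -0.0038] [0.6388 0.1199 0.6352] [0.4856 0.039  0.0669]
[(0.31, [273.5, 299.2])]
side 0.46 [315.9, 237.0] [ 0.5077 -0.0278 -0.0007] [0.5463 0.3115 0.3109] [ 0.5196 -0.0136  0.2464]
[]
24.1083
```

View pics/up.png

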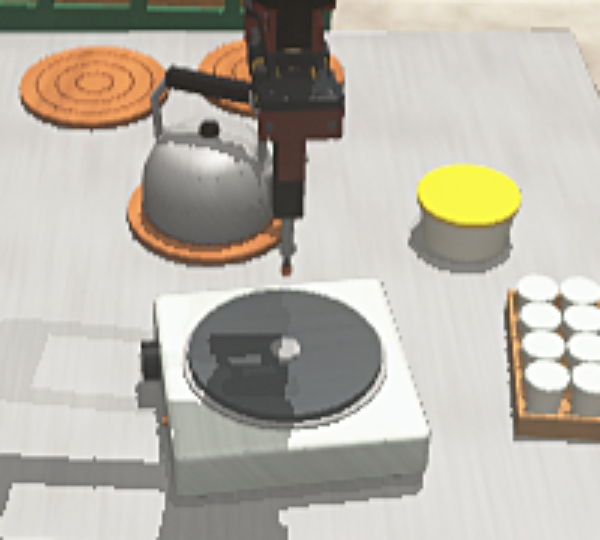

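The probe hangs upright with its tip at crop (286,272), right above the spot at (286,349). I'll measure the axis and tip height from depth.

```bash
python3 - <<'E'
from h import *
np.set_printoptions(precision=4,suppress=True)
c=dict(np.load("side.npz")); v,u=np.mgrid[215:300,290:345]; P=world(c,np.c_[u.ravel(),v.ravel()])
P=P[(abs(P-[.52,-.01,.205])<[.04,.04,.07]).all(1)]
for lo in np.arange(.145,.26,.01):
    s=P[(P[:,2]>=lo)&(P[:,2]<lo+.01)]
    if len(s): print(round(lo,3),len(s),s.min(0),s.max(0),np.median(s,0))
W=world(c,[[220+286/3,170+272/3]]); print("tip px",W, "on plane y: z via xy~", world(c,[[220+286/3,170+275/3]],.167))
E
```

```text
0.165 9 [ 0.5175 -0.0127  0.1665] [ 0.5232 -0.0033  0.1739] [ 0.5203 -0.0074  0.1711]
0.175 9 [ 0.5175 -0.0128  0.1777] [ 0.523  -0.0012  0.1821] [ 0.5203 -0.0078  0.1803]
0.185 10 [ 0.5173 -0.0111  0.186 ] [ 0.5255 -0.006   0.1946] [ 0.5214 -0.008   0.1917]
0.195 9 [ 0.5172 -0.0125  0.1968] [ 0.5253 -0.0069  0.2026] [ 0.5199 -0.0097  0.1999]
0.205 13 [ 0.5169 -0.0124  0.205 ] [ 0.5253 -0.0022  0.2129] [ 0.5224 -0.0094  0.2082]
0.215 16 [ 0.5168 -0.0117  0.2152] [ 0.5248 -0.0044  0.225 ] [ 0.5196 -0.01    0.2213]
0.225 5 [ 0.5113 -0.0142  0.2264] [ 0.5247 -0.0074  0.2345] [ 0.5217 -0.0079  0.2268]
0.235 27 [ 0.5087 -0.0173  0.2351] [ 0.532  -0.0107  0.2447] [ 0.519  -0.015   0.2394]
0.245 34 [ 0.5085 -0.0203  0.2456] [ 0.532  -0.0102  0.2546] [ 0.5213 -0.0158  0.249 ]
0.255 30 [ 0.5082 -0.019   0.2552] [ 0.5316 -0.0111  0.2644] [ 0.5185 -0.0156  0.2594]
tip px [[ 0.5214 -0.0065  0.1672]] on plane y: z via xy~ [[ 0.5213 -0.0105  0.167 ]]
```

```bash
python3 - <<'E'
from h import *
np.set_printoptions(precision=4,suppress=True)
d=down(np.degrees(np.arctan2(-EY[1],-EY[0]))); xy=[.5225,-.0043]
servo_line([*xy,.2],d,rate=.08); sleep(.5)
f0=np.mean([current_force() for _ in range(5)],0)
z=.195
while z>.179:
    servo_line([*xy,z],d,rate=.02); sleep(.15); f=np.array(current_force())-f0
    print(round(z,4),np.array(current_position()),f)
    if f[2]>2.9: break
    z-=.0015
print(current_finger_gap(),current_grip_force(),current_clock())
for n in("side","top"):
    c=capture(n); s=silhouettes(n,"kettle"); print(n,[(r["conf"],np.round(r["xy"])) for r in s[:1]])
    if n=="side": cv2.imwrite("pics/fin.png",cv2.resize(c["image"][190:330,230:410],None,fx=4,fy=4)); np.savez("side.npz",**{k:np.array(v) for k,v in c.items()})
v,u=np.mgrid[215:310,290:345]; c=dict(np.load("side.npz")); P=world(c,np.c_[u.ravel(),v.ravel()])
P=P[(abs(P-[.52,-.008,.11])<[.02,.015,.028]).all(1)]
for lo in(.083,.093,.103,.113,.123):
    s=P[(P[:,2]>=lo)&(P[:,2]<lo+.01)]
    if len(s): print(lo,len(s),np.median(s,0),s[:,0].min(),s[:,0].max())
E
```

```text
0.195 [ 0.5225 -0.0043  0.195 ] [-0.1999 -0.4405 -0.391 ]
0.1935 [ 0.5225 -0.0043  0.1935] [ 0.0131  0.6469 -0.7444]
0.192 [ 0.5225 -0.0043  0.192 ] [-0.6278  0.6518  0.1374]
0.1905 [ 0.5227 -0.0043  0.1906] [ 0.6014 -0.6228  0.9825]
0.189 [ 0.5227 -0.0043  0.1891] [-0.0757 -0.5509  1.4203]
0.1875 [ 0.5226 -0.0043  0.1876] [-0.4663  0.1135  2.5837]
0.186 [ 0.5227 -0.0043  0.1861] [ 0.5982 -0.2125  2.995 ]
0.0216175263860564 29.999505579471588 28.7083
side [(0.79, array([287., 227.]))]
top [(0.77, array([250., 280.]))]
0.083 10 [ 0.5219 -0.0071  0.0868] 0.5188762899667204 0.5296623367966524
0.093 9 [ 0.5215 -0.0074  0.0993] 0.5161236985428564 0.5242120919871702
0.103 11 [ 0.5188 -0.0081  0.1081] 0.516081708942164 0.5242983417040056
0.113 12 [ 0.5227 -0.0071  0.1177] 0.5159620677349749 0.5271165753098638
0.123 9 [ 0.5213 -0.0085  0.129 ] 0.5183791811651486 0.5266800159584543
```

View pics/fin.png

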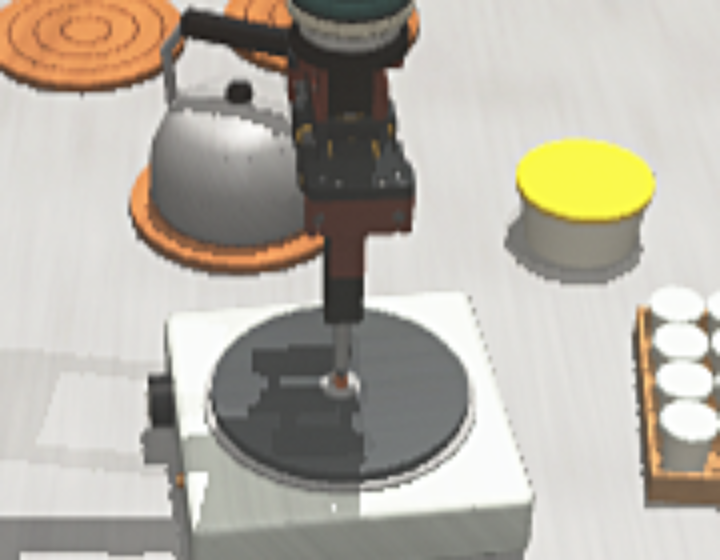

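The tip sits in the middle of the spot at crop (341,383). The probe is upright with about 3 N on it, and the kettle stands on the trivet. I'm handing the job in.

```bash
python3 -c "
from bench import *
print(current_force(),current_grip_force()); print(close_job())"
```

```text
[ 0.62438739 -0.68758947  1.37680303] 29.999459087848663
the job is handed in; nothing more can be done
None
```

I handed the job in at about 29 s: the kettle stands let go on the rightmost trivet, and the probe is held upright on the hotplate's bright spot with about 3 N and the tip about 5 mm in; the hand-in call gave no verdict.

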